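Set a blank step selector by counting clicks and start the cell test

ROBOT

A 6-joint arm with a two-finger parallel gripper is mounted at the origin on the work surface. World frame = base frame: x ahead of the robot, y to its left, z up, the work surface at z = 0. Lengths are in m, angles in rad, forces in N, time in s.
With the tool pointing down it reaches from about 0.3 to 0.75 m from the base axis. Payload 8.5 kg.
Tool frame: the origin (TCP) lies midway between the tips of the shut fingers; the grasp point (between the pads) lies 19 mm behind it; z points along the fingers, y is the line along which they close (so a half turn about z gives the same grasp; the last joint's range is limited). The gripper opens to 85 mm and grips with 20 to 120 N. Pads are 22 mm wide; open, the fingers measure 114 mm over their backs; the gripper's body (76 mm by 85 mm) begins 54 mm behind the grasp point. The pads swing forward as they close: fully open they stand 13 mm farther back than shut.
Start: joints at [0.939, 0.381, 1.297, -0, 1.464, -0.215], TCP at [0.223, 0.503, 0.198] pointing down, gripper open.
Joint ranges: [-3.11, 3.11], [-0.89, 2.33], [0.22, 2.48], [-1.42, 4.56], [0.17, 2.85], [-2.88, 2.88]. Speed limits (rad/s): [2.39, 2.39, 3.14, 3.14, 3.14, 3.14].

INTERFACE

Orientations are given as a rotation vector (axis times angle).
In Python, from workcell import * gives the robot as it stands.
- The arm moves only by the tool arm_command, never from a script. Its argument "targets" is a list of rows, each an object with "hand": the opening, from 0 (shut) to 1 (fully open); "delta_pos": the shift along the tool's x, y, z in units of 30 mm (1.0 is 30 mm), a list of three; "spin": the turn about the tool's z in units of 5 degrees (1.0 is 5 degrees). In form: [{"hand": hand, "delta_pos": [dx, dy, dz], "spin": spin}, ...]. A call has 1 to 12 rows; each row is the pose to reach, as a shift and turn from the pose commanded when the call began, along the tool's axes at that moment; what a row does not reach only later rows make up. A row lasts 1/12 s, in which the tool goes at most 41.7 mm and 7.16 degrees, less where a joint would pass 70% of its speed; a pose out of reach is approached as far as the arm can. A call with a gripper value outside its range is refused whole. The fingers move at their own pace and stop on an object; "newtons" is the grip in N (left out, the last holds). Time passes only in rows, so rows that repeat a pose let the fingers close. It gives the time, the measured TCP pose, the force, the opening and the grip force at its end, in the units of the state.
- observe(): the state, without advancing time (a new reading comes with each control period).
- read_camera(name): name is "scene" or "top" or "wrist"; returns a dict with "pixels" (400x640x3 uint8, red, green, blue), "z_map" (400x640 float32, m along the optical axis (not along the pixel's ray), 0 where there is no reading), "fx", "fy", "cx", "cy" (pixels), "extrinsics" (4x4, takes a point from world to camera coordinates); the wrist camera has in their place "T_tool_cam" (4x4, takes a point from camera to tool coordinates, whose origin is the TCP and whose axes are the flange's). Camera axes: x right, y down, z forward; pixel columns grow to the right and rows downward; lengths in m; the calibration is good to about 2 mm. A picture is of the moment at which its call begins: read the wrist's pose just before it.
- close_job(): hands the job in; it is judged then, once.
The state is a dict: "t": time; "qpos": joint angles; "joint_velocities": joint speeds; "joint_torque": joint torques, N m; "tool_pos": TCP position; "orientation": TCP orientation; "force": force on the tool from outside, world axes, zero at the start; "moment": the same for the moment, N m; "grip_width": finger opening in m; "grip_force": force on a finger pad.
Only numpy, scipy, OpenCV 4.12 (cv2) and the standard library are available. Lean on these libraries where they do the work, as an engineer would, in place of code of your own. Each camera call takes 0.05 s, during which the arm holds its last target. There are 200 camera calls.

TASK

On the black tester console, turn the blank round selector knob anticlockwise all the way to its end stop, then set it exactly four clicks clockwise from that stop and let go of it. Only once it is set, push the button beside it fully in to start the solar-cell measurement, and let it come back out. Leave the knob of the other box and the loose things on the bench as they are.

Things in the scene. Friction and masses are not known exactly. Their poses are not given: they have to be found in the camera images.
- console: Tester console, fixed: black wedge-shaped case 220 mm wide (y), 150 deep (x), 45 high at the front edge and 132 at the back; bare grey panel sloping 30 degrees. Origin: centre of underside; -x is its low front, roughly towards the robot. Round knob at y = +50 mm, push button at y = -60 mm, both at x = 0 where the panel is 88 mm high. Wider of the two sloped boxes, the only one with a button.
- selector_grip (a point): On the selector knob's axis, 27 mm above the panel: the height to grip. z points out of the panel along the axis (30 degrees from vertical, leaning to the low front); x, y turn with the knob. Knob: unmarked black fluted cylinder, diameter 38 mm, top 40 mm above the panel, flat and plain; its lowest 5 mm is a 48 mm skirt. Nothing else on the panel within 80 mm of the axis.
- selector (a joint): Selector angle, rad: 0 at the anticlockwise end stop, growing clockwise as seen facing the panel. Ten detents 0.5236 (30 degrees) apart: the first at the stop, then nine clicks to the other stop at 4.71. Each click takes about 0.1 N m to pass; let go between two, it springs to the nearer. It starts two to seven clicks from the anticlockwise stop.
- start_top (a point): Centre of the top face of the push button when out, 22 mm above the panel face; z points out of the panel. The button is a grey disc 28 mm in diameter in a black round housing 44 mm in diameter and 12 mm high. The point moves with the button.
- start (a joint): Travel of the push button, m: 0 out, 0.006 fully in (about 5 N, sprung: it comes back out when let go).
- supply: Lamp supply, to be left alone, fixed: a grey sloped case like the console but 140 mm wide, with one bar-shaped knob and no button. Origin: centre of the underside, -x is its low front. It stands on the other side of the bench from the console; which is on the left varies.
- trim (a joint): Angle of the supply's bar knob, rad; 0 to 4.7; to be left as it is.
- rack: Loose tip rack: black box 85 x 125 x 55 mm with a white perforated top, 61 mm high in all. Origin: centre of its underside.
- chuck: Loose steel spool-shaped sample chuck, 64 mm in diameter and 42 mm high. Origin: centre of its underside.
- cell: Loose solar cell in a flat black frame, 60 x 60 x 6 mm. Origin: centre of its underside.
- trim_end (a point): One end of the top of the supply's bar knob, 15 mm off its axis and 35 mm above the panel; it moves when the knob turns.

How it is judged:
On the way, in this order (a step that is already met when the one before it is completed fails the run):
1. the selector is turned back to its anticlockwise end stop (value of joint selector below 0.12 rad), for 0.1 s.
2. the selector is on the fourth click from the stop and let go (value of joint selector between 1.944 and 2.244 rad and contact force between the fingers and console below 0.2 N), for 0.2 s.
3. with the selector on the fourth click, the button is pushed in (value of joint selector between 1.944 and 2.244 rad and value of joint start above 0.0045 m), for 0.05 s.
At the end, for the whole second after the job is handed in: The selector rests on the fourth click clockwise from its anticlockwise end stop (2.09 rad, within 0.15), and the button has been pushed in while it was there and has come back out (within 1.5 mm) (value of joint selector between 1.944 and 2.244 rad and velocity of joint selector between -0.1 and 0.1 rad/s and value of joint start below 0.0015 m); the robot touches nothing.
It fails at once if the button is pushed in (over 3 mm) while the selector is off the fourth click (value of joint start above 0.003 m and not (value of joint selector between 1.944 and 2.244 rad)).
It fails at once if the supply's bar knob is turned (the end of its bar moves by over 3 mm, about 0.2 rad) (distance of trim_end from where it was at the start of the episode above 0.003 m).
It fails at once if the rack, the chuck or the cell is shifted by more than 30 mm (distance of any of rack, chuck, cell from where it was at the start of the episode above 0.03 m).
It also fails if it takes over 67 s, if anything falls off the work surface, if the arm or the gripper's body presses on something with over 40 N, if the wrist force passes 120 N, or if a joint passes its speed limit or range.

## Working session

There is one attempt and no reset: what is moved stays moved. The work goes in short steps, Python scripts to look and compute and a tool call to move; the robot and the scene stay as the last step left them, time stands still between calls to the robot, and variables do not carry over. Pictures are saved under pics/ and viewed, at most 10 in all, crops included, and the job is handed in when it is done.

Besides the shell and the picture viewer there is one more tool, called after "Call:" as name(argument=value, ...) on one line, values as JSON. arm_command: Moves the arm, as the interface text tells. Its arguments: {"type":"object","properties":{"targets":{"type":"array","items":{"type":"object","properties":{"hand":{"type":"number"},"delta_pos":{"type":"array","items":{"type":"number"}},"spin":{"type":"number"}}}},"newtons":{"type":"number"}},"required":["targets"]}

```bash
mkdir -p pics; ls
python3 - <<'E'
from workcell import *
import cv2,numpy as np
s=observe();print(s)
for n in("scene","top"):
    c=read_camera(n);cv2.imwrite(f"pics/{n}0.png",c["pixels"][:,:,::-1]);np.savez(f"{n}0.npz",**c);print(n,c["fx"],c["extrinsics"])
E
```

```text
pics
{'t': 0.0, 'qpos': array([ 9.38681590e-01,  3.81206425e-01,  1.29825837e+00,  8.35306262e-06,
        1.46363770e+00, -2.15315247e-01]), 'joint_velocities': array([ 1.17766196e-03, -2.23749344e-04, -1.22457960e-03,  1.55634545e-03,
        5.71015811e-04,  4.69567108e-05]), 'joint_torque': array([-3.94280971e-03, -4.48456013e+01, -2.31277907e+01, -3.34444185e-04,
        4.76385903e-03, -3.48248555e-06]), 'tool_pos': array([0.22245544, 0.50262142, 0.19690704]), 'orientation': array([-6.49849579e-01, -3.07300304e+00,  2.15612394e-03]), 'force': array([-0.31678761,  0.17425576, -0.02662148]), 'moment': array([ 0.00865348, -0.01382816,  0.03847464]), 'grip_force': 0.0, 'grip_width': 0.08563566169824863}
scene 435.9308847772113 [[ 0.77810143  0.62799395 -0.0134821  -0.47705749]
 [ 0.52328403 -0.65993724 -0.53912584 -0.24902501]
 [-0.3474651   0.41243962 -0.84211731  1.46332246]
 [ 0.          0.          0.          1.        ]]
top 463.1327382605436 [[-6.88957111e-04 -9.99723317e-01  2.35120155e-02 -1.92895364e-02]
 [-9.86886579e-01 -3.11543013e-03 -1.61385172e-01  6.12418285e-01]
 [ 1.61413770e-01 -2.33148800e-02 -9.86611378e-01  1.46692341e+00]
 [ 0.00000000e+00  0.00000000e+00  0.00000000e+00  1.00000000e+00]]
```

View pics/scene0.png

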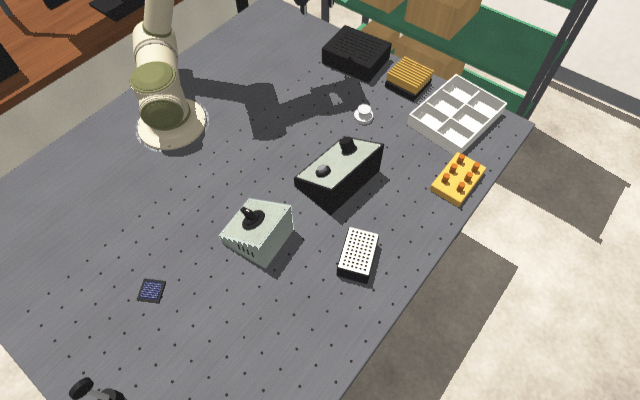

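View pics/top0.png

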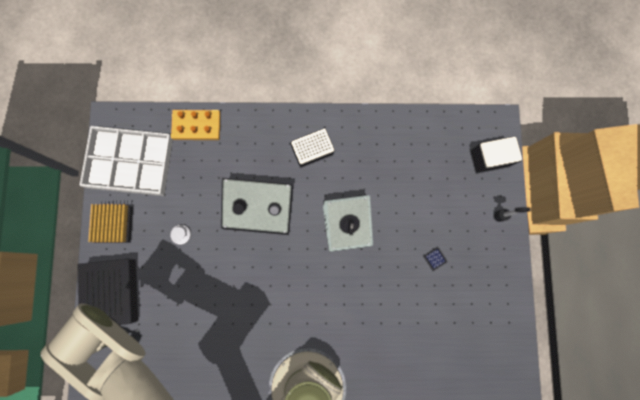

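Top view: console on the left side of the bench (image 222–291, 179–233), with the selector at (239,206) and the button at (274,209). The grey supply is at (349,222) and the rack at (312,146). I'll measure the console from depth.

```bash
cat > h.py <<'E'
import numpy as np
def cloud(c):
    z=c["z_map"].astype(float);v,u=np.mgrid[:400,:640]
    P=np.stack([(u-c["cx"])/c["fx"]*z,(v-c["cy"])/c["fy"]*z,z],-1)
    T=np.linalg.inv(c["extrinsics"]);return P@T[:3,:3].T+T[:3,3]
E
python3 - <<'E'
import numpy as np,cv2
from h import *
for n in("top","scene"):
    c=np.load(n+"0.npz");W=cloud(c)
    px=c["pixels"].astype(int)
    C=np.array([.45,.17]) if n=="scene" else W[206,256,:2]
    print(n,W[206,256])
    if n=="top": ctr=W[206,256,:2]
    near=(np.linalg.norm(W[...,:2]-ctr,axis=-1)<.17)&(W[...,2]>.035)&(W[...,2]<.2)&(px.min(-1)>90)
    P=W[near]
    for i in range(4):
        A=np.c_[P[:,:2],np.ones(len(P))];k=np.linalg.lstsq(A,P[:,2],rcond=None)[0]
        P=P[abs(A@k-P[:,2])<.006] if i<3 else P
    g=k[:2];print(len(P),"slope",np.degrees(np.arctan(np.hypot(*g))),"yaw",np.degrees(np.arctan2(g[1],g[0])))
    rect=cv2.minAreaRect(P[:,:2].astype(np.float32));print(rect)
    yaw=np.arctan2(g[1],g[0]);R=np.array([[np.cos(yaw),-np.sin(yaw)],[np.sin(yaw),np.cos(yaw)]])
    # height above plane
    h=(W[...,2]-W[...,:2]@g-k[2])*np.cos(np.arctan(np.hypot(*g)))
    nr=np.linalg.norm(W[...,:2]-ctr,axis=-1)<.12
    for lo,hi in((.035,.048),(.017,.027)):
        m=nr&(h>lo)&(h<hi)&(W[...,2]<.2);Q=W[m];ids=np.argwhere(m)
        if len(Q):print(lo,len(Q),ids.mean(0),np.median(Q,0),h[m].mean(),Q[:,:2].min(0),Q[:,:2].max(0))
E
```

```text
top [0.56957877 0.16238698 0.0850787 ]
2619 slope 29.782713239423074 yaw -5.286502220110171
((0.5709410905838013, 0.1657317727804184), (0.21784178912639618, 0.14779287576675415), 84.93388366699219)
0.035 100 [208.88 237.54] [0.55475427 0.21512958 0.12399894] 0.03937894191933769 [0.53959367 0.19801624] [0.57259764 0.23286989]
0.017 64 [208.265625 264.4375  ] [0.55680457 0.10985898 0.10994055] 0.02172258944203794 [0.54231717 0.09141547] [0.58133417 0.23416345]
scene [ 0.48059803 -0.09073014  0.07109667]
1715 slope 30.008682101790562 yaw -5.214077893708324
((0.5675904154777527, 0.16469529271125793), (0.21651872992515564, 0.1478312611579895), 84.58920288085938)
0.035 78 [140.47435897 344.96153846] [0.55770681 0.2111653  0.12522365] 0.038932232895227195 [0.5403168  0.19215695] [0.5730404 0.229439 ]
0.017 89 [157.38202247 334.16853933] [0.56397136 0.11329028 0.11137313] 0.02136466705464626 [0.54596126 0.08903538] [0.58123945 0.22451957]
```

```bash
cat >> h.py <<'E'
from scipy.spatial.transform import Rotation as Ro
YAW=np.radians(-5.2)
def go(s,p,phi=0):
    "delta to world point p, tool y at angle phi (deg, ccw from above) from console y"
    R=Ro.from_rotvec(s["orientation"]).as_matrix()
    d=R.T@(np.array(p)-s["tool_pos"])/.03
    a=np.degrees(np.arctan2(R[1,1],R[0,1])); w=90+np.degrees(YAW)+phi
    sp=-((w-a+90)%180-90)/5
    print("tool z",R[:,2].round(3),"y ang",a.round(1),"delta",d.round(2),"spin",round(sp,2),"t",s["t"],"q",s["qpos"].round(2))
E
python3 - <<'E'
from workcell import *
from h import *
go(observe(),[.5595,.2142,.19],0)
E
```

```text
tool z [-0.001 -0.001 -1.   ] y ang 66.1 delta [-14.17  -4.24   0.23] spin -3.74 t 0.1 q [ 0.94  0.38  1.3   0.    1.46 -0.22]
```

Call:
arm_command(targets=[{"hand": 1, "delta_pos": [-1.2, -0.35, 0], "spin": -0.3}, {"hand": 1, "delta_pos": [-2.4, -0.7, 0], "spin": -0.6}, {"hand": 1, "delta_pos": [-3.6, -1.1, 0], "spin": -0.9}, {"hand": 1, "delta_pos": [-4.8, -1.4, 0], "spin": -1.2}, {"hand": 1, "delta_pos": [-6.1, -1.8, 0], "spin": -1.6}, {"hand": 1, "delta_pos": [-7.4, -2.2, 0], "spin": -2}, {"hand": 1, "delta_pos": [-8.7, -2.6, 0], "spin": -2.4}, {"hand": 1, "delta_pos": [-10, -3, 0], "spin": -2.7}, {"hand": 1, "delta_pos": [-11.2, -3.35, 0], "spin": -3.0}, {"hand": 1, "delta_pos": [-12.4, -3.7, 0], "spin": -3.3}, {"hand": 1, "delta_pos": [-13.5, -4.05, 0.1], "spin": -3.6}, {"hand": 1, "delta_pos": [-14.17, -4.24, 0.2], "spin": -3.74}], newtons=40)

```text
t: 1.1
tool_pos: [0.562, 0.2117, 0.1908]
orientation: [-0.144, -3.138, 0.001]
force: [-0.3, 0.3, -0.3]
grip_width: 0.0854
grip_force: 0.0
```

Run:
```python
from workcell import *
from h import *
import cv2
s=observe();c=read_camera("wrist");cv2.imwrite("pics/w1.png",c["pixels"][:,:,::-1])
go(s,[.5595,.2142,.094],0)
R=Ro.from_rotvec(s["orientation"]).as_matrix();E=np.eye(4);E[:3,:3]=R;E[:3,3]=s["tool_pos"]
c["extrinsics"]=np.linalg.inv(E@c["T_tool_cam"]);W=cloud(c);np.save("w1.npy",W)
n=np.array([-.5*np.cos(YAW),-.5*np.sin(YAW),.866])
o=np.array([.5700,.165,.0866+.0014])
h=(W-o)@n; px=c["pixels"].max(-1)
ex=np.array([np.cos(YAW),np.sin(YAW),0]);ey=np.array([-np.sin(YAW),np.cos(YAW),0])
X=(W-o)@ex;Y=(W-o)@ey
box=(abs(X)<.07)&(abs(Y)<.1)&(c["z_map"]>0)
pan=box&(abs(h)<.01);print("panel h",np.median(h[pan]),h[pan].std())
m=box&(h>.035)&(h<.046)&(Y>.02);Q=W[m];print("knob top",m.sum(),Q.mean(0),np.median(h[m]),Y[m].min(),Y[m].max(),X[m].min(),X[m].max())
m=box&(h>.018)&(h<.028)&(Y<-.02);Q=W[m];print("button",m.sum(),Q.mean(0) if m.sum() else 0,np.median(h[m]))
```

```text
tool z [-0.    -0.001 -1.   ] y ang 84.8 delta [0.09 0.08 3.23] spin -0.01 t 1.1 q [ 0.16  0.48  1.16 -0.    1.51 -1.32]
panel h 0.0013018480041242786 0.0009461697408706406
knob top 1325 [0.55493896 0.21660541 0.1233902 ] 0.0406911962917981 0.03049598690942158 0.06963851937532038 -0.03620417952620152 -0.0014465472086432499
button 616 [0.55380896 0.10757332 0.10763768] 0.022641749397709597
```

View pics/w1.png

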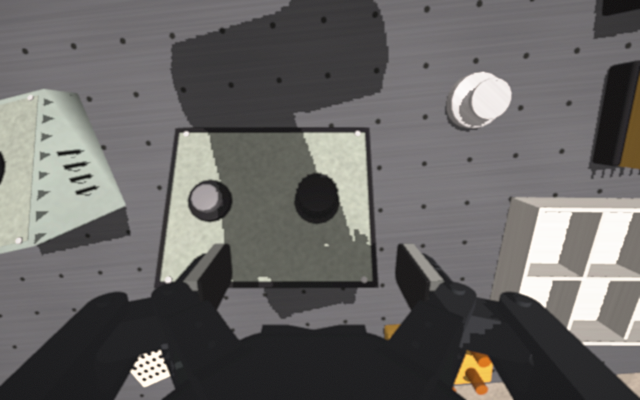

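Call:
arm_command(targets=[{"hand": 0.7, "delta_pos": [0.03, 0.07, 0], "spin": 1.3}, {"hand": 0.7, "delta_pos": [0.03, 0.07, 0.4], "spin": 2.6}, {"hand": 0.7, "delta_pos": [0.03, 0.07, 1.0], "spin": 3.9}, {"hand": 0.7, "delta_pos": [0.03, 0.07, 1.8], "spin": 5.0}, {"hand": 0.7, "delta_pos": [0.03, 0.07, 2.5], "spin": 5.0}, {"hand": 0.7, "delta_pos": [0.03, 0.07, 3.0], "spin": 5.0}, {"hand": 0.7, "delta_pos": [0.03, 0.07, 3.2], "spin": 5.0}, {"hand": 0.7, "delta_pos": [0.03, 0.07, 3.2], "spin": 5.0}, {"hand": 0.3, "delta_pos": [0.03, 0.07, 3.2], "spin": 5.0}, {"hand": 0.3, "delta_pos": [0.03, 0.07, 3.2], "spin": 5.0}, {"hand": 0.3, "delta_pos": [0.03, 0.07, 3.2], "spin": 5.0}, {"hand": 0.3, "delta_pos": [0.03, 0.07, 3.2], "spin": 5.0}], newtons=40)

```text
t: 2.15
tool_pos: [0.5595, 0.2168, 0.0964]
orientation: [0.818, 3.032, 0.001]
force: [-0.0, 0.2, -1.3]
grip_width: 0.0257
grip_force: 0.0
```

Run:
```python
from workcell import *
from h import *
import cv2
s=observe();go(s,[.5585,.2163,.094],0);print(s["force"],s["moment"],s["grip_width"],s["grip_force"])
c=read_camera("scene");cv2.imwrite("pics/s2.png",cv2.resize(c["pixels"][80:240,250:450,::-1],None,fx=3,fy=3))
```

```text
tool z [ 0.002  0.    -1.   ] y ang 59.8 delta [ 0.02 -0.03  0.08] spin -5.0 t 2.15 q [ 0.17  0.55  1.31 -0.    1.28 -0.87]
[-0.02354792  0.16466701 -1.29154709] [ 0.01756569 -0.02870741 -0.0217099 ] 0.02572533281511231 0.0004895623533229809
```

View pics/s2.png

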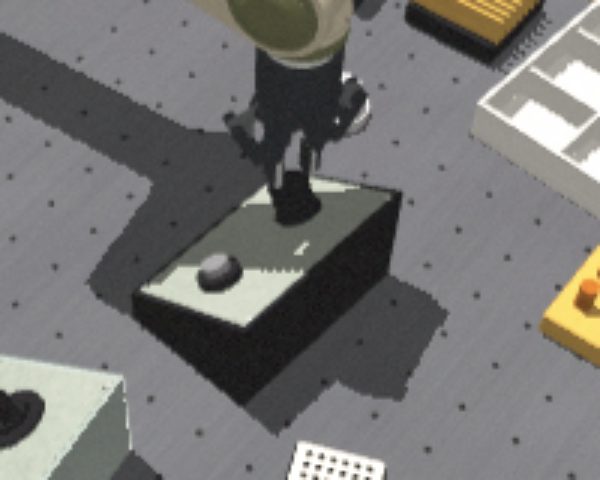

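Run:
```python
from workcell import *
from h import *
import cv2
s=observe();c=read_camera("wrist");cv2.imwrite("pics/w3.png",c["pixels"][:,:,::-1]);print(s["grip_width"],s["grip_force"],s["force"])
c=read_camera("top");W=cloud(c);print(np.round(W[196:220:4,228:256:4,2],3))
```

```text
0.025169617561903498 0.019000648171640933 [-0.42975311 -0.44786436  0.89488455]
[[0.426 0.424 0.429 0.446 0.44  0.407 0.106]
 [0.421 0.419 0.421 0.443 0.441 0.405 0.102]
 [0.416 0.412 0.409 0.446 0.447 0.397 0.085]
 [0.399 0.396 0.392 0.451 0.448 0.415 0.079]
 [0.328 0.302 0.28  0.448 0.449 0.43  0.225]
 [0.069 0.069 0.069 0.072 0.456 0.446 0.072]]
```

View pics/w3.png

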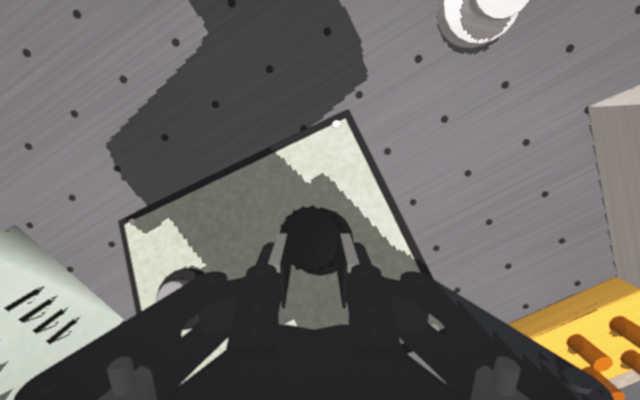

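Run:
```python
from workcell import *
from h import *
import cv2
s=observe();c=read_camera("wrist")
z=c["z_map"].astype(float);v,u=np.mgrid[:400,:640]
P=np.stack([(u-c["cx"])/c["fx"]*z,(v-c["cy"])/c["fy"]*z,z],-1)
T=c["T_tool_cam"];print(T.round(3),c["fx"])
L=P@T[:3,:3].T+T[:3,3]
for r in(215,230,245,260,275,290,305,320):
    print(r,[tuple((L[r,k]*1000).round().astype(int).tolist()) for k in(265,275,285,295,315,335,345,355,365)])
R=Ro.from_rotvec(s["orientation"]).as_matrix();print((L[240,315]@R.T+s["tool_pos"]))
for q in([0,0,0],[0,0,-.019]):
    a=np.linalg.inv(T)@np.r_[q,1];print(q,c["fx"]*a[0]/a[2]+c["cx"],c["fy"]*a[1]/a[2]+c["cy"])
```

```text
[[-0.    -0.962 -0.272  0.07 ]
 [ 1.    -0.    -0.001  0.001]
 [ 0.001 -0.272  0.962 -0.177]
 [ 0.     0.     0.     1.   ]] 275.5330742135226
215 [(1, -37, 23), (1, -29, 23), (2, -21, 21), (16, -11, -20), (17, 2, -21), (6, 16, 10), (4, 24, 14), (6, 30, 10), (6, 37, 10)]
230 [(-9, -36, 19), (-9, -29, 18), (8, -16, -23), (8, -10, -24), (9, 1, -26), (10, 13, -28), (-3, 23, 3), (-4, 30, 6), (-3, 37, 4)]
245 [(9, -25, -46), (12, -18, -53), (12, -13, -54), (0, -10, -28), (1, 1, -30), (2, 13, -33), (12, 16, -54), (8, 22, -44), (-13, 37, 0)]
260 [(8, -22, -60), (12, -16, -69), (10, -12, -64), (-7, -10, -32), (-7, 1, -33), (-7, 13, -32), (12, 14, -69), (12, 19, -67), (8, 24, -61)]
275 [(13, -18, -82), (13, -14, -83), (4, -12, -66), (-36, -13, -1), (-35, 2, -3), (-33, 16, -5), (7, 14, -72), (13, 17, -81), (13, 20, -83)]
290 [(18, -15, -99), (18, -12, -100), (-3, -12, -68), (-45, -12, -6), (-44, 2, -8), (-42, 16, -9), (-2, 15, -70), (18, 14, -99), (17, 17, -98)]
305 [(18, -14, -107), (18, -11, -107), (-10, -12, -70), (-54, -12, -10), (-52, 2, -13), (-50, 15, -15), (-8, 15, -72), (19, 13, -108), (17, 16, -106)]
320 [(17, -13, -112), (19, -10, -115), (-65, -19, -13), (-63, -12, -15), (-61, 2, -17), (-59, 15, -19), (-58, 22, -20), (18, 12, -113), (18, 15, -113)]
[0.55659875 0.21996171 0.12499824]
[0, 0, 0] 312.6004274757147 227.80503898118502
[0, 0, -0.019] 312.5098775907988 239.171700391814
```

Run:
```python
from workcell import *
from h import *
import cv2
s=observe();c=read_camera("wrist")
z=c["z_map"].astype(float);v,u=np.mgrid[:400,:640]
P=np.stack([(u-c["cx"])/c["fx"]*z,(v-c["cy"])/c["fy"]*z,z],-1)
T=c["T_tool_cam"]
L=P@T[:3,:3].T+T[:3,3]
m=(abs(L[...,0])<.016)&(abs(L[...,1])<.06)&(L[...,2]<-.034)&(z>0)
for lo in range(-60,-33,4):
    k=m&(L[...,2]*1000>=lo)&(L[...,2]*1000<lo+4);Q=L[k]*1000
    if len(Q):
        for sg in(-1,1):
            q=Q[Q[:,1]*sg>0]
            if len(q):print(lo,len(q),q.min(0).round(),q.max(0).round())
# w1: same tool frame, commanded pose then
W=np.load("w1.npy");R=Ro.from_rotvec([-0.144,-3.138,0.001]).as_matrix();L1=(W-[.562,.2117,.1908])@R
print("w1")
for r in range(236,290,6):print(r,[(int(k),(L1[r,k]*1000).round().astype(int).tolist()) for k in(205,212,220,228,400,408,416,424)])
cv2.imwrite("pics/w4.png",cv2.resize(c["pixels"][190:330,210:420,::-1],None,fx=3.8,fy=3.8,interpolation=cv2.INTER_NEAREST))
```

```text
-60 124 [-10. -26. -60.] [ 13. -12. -56.]
-60 131 [ -7.  13. -60.] [ 13.  27. -56.]
-56 127 [-10. -26. -56.] [ 13. -12. -52.]
-56 126 [ -9.  13. -56.] [ 13.  27. -52.]
-52 118 [-10. -26. -52.] [ 13. -12. -48.]
-52 118 [-10.  13. -52.] [ 13.  27. -48.]
-48 109 [ -7. -25. -48.] [ 13. -12. -44.]
-48 102 [ -5.  13. -48.] [ 13.  27. -44.]
-44 85 [ -9. -25. -44.] [ 13. -12. -40.]
-44 86 [ -9.  13. -44.] [ 13.  26. -40.]
-40 47 [-10. -23. -40.] [ 12.  -1. -36.]
-40 57 [-11.   0. -40.] [ 12.  24. -36.]
-36 85 [-12. -12. -36.] [ -5.  -0. -34.]
-36 205 [-13.   0. -36.] [  0.  13. -34.]
w1
236 [(205, [-42, -109, 83]), (212, [-43, -103, 85]), (220, [-43, -95, 85]), (228, [-43, -86, 84]), (400, [-89, 126, 191]), (408, [-88, 137, 190]), (416, [-89, 149, 191]), (424, [-89, 160, 191])]
242 [(205, [-48, -109, 81]), (212, [-48, -102, 81]), (220, [-48, -94, 81]), (228, [-48, -86, 81]), (400, [-97, 126, 189]), (408, [-98, 138, 190]), (416, [-98, 150, 191]), (424, [-97, 161, 190])]
248 [(205, [-53, -108, 78]), (212, [13, -47, -58]), (220, [12, -44, -56]), (228, [9, -41, -52]), (400, [10, 44, -52]), (408,
[... 451 characters left out ...]
]), (212, [12, -41, -73]), (220, [7, -41, -64]), (228, [0, -42, -53]), (400, [2, 43, -56]), (408, [7, 44, -65]), (416, [12, 44, -74]), (424, [12, 47, -73])]
272 [(205, [12, -42, -78]), (212, [8, -42, -72]), (220, [70, 1, -177]), (228, [-2, -42, -54]), (400, [-1, 43, -56]), (408, [4, 44, -65]), (416, [10, 44, -75]), (424, [12, 45, -79])]
278 [(205, [10, -42, -80]), (212, [6, -42, -73]), (220, [1, -41, -66]), (228, [-5, -42, -55]), (400, [-5, 44, -56]), (408, [2, 44, -66]), (416, [7, 44, -74]), (424, [12, 44, -83])]
284 [(205, [8, -42, -81]), (212, [4, -42, -75]), (220, [-1, -41, -67]), (228, [-8, -42, -56]), (400, [-7, 43, -58]), (408, [-1, 44, -67]), (416, [5, 43, -77]), (424, [9, 44, -83])]
```

View pics/w4.png

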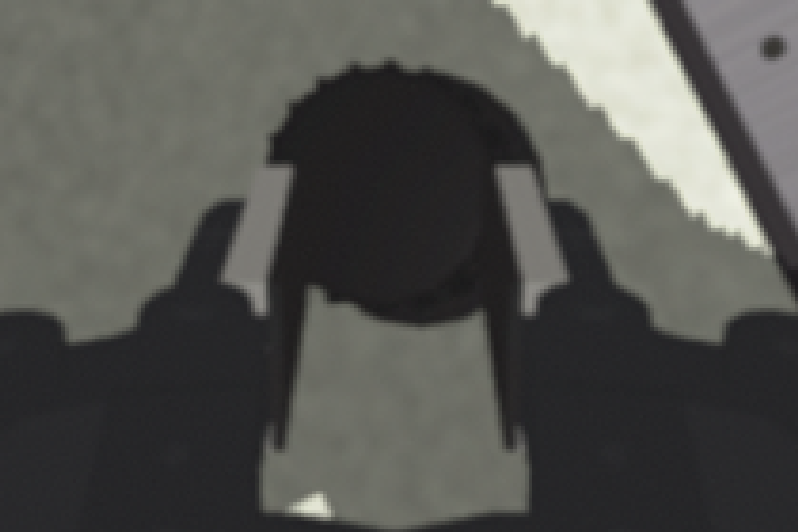

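The wrist view shows the finger tips about 38 mm behind the reported TCP. They closed just above the knob, at about (285,232) and (345,232), without gripping. I'll open, go 36 mm lower and grip.

Call:
arm_command(targets=[{"hand": 0.7, "delta_pos": [0, 0, 0], "spin": 0}, {"hand": 0.7, "delta_pos": [0, 0, 0], "spin": 0}, {"hand": 0.7, "delta_pos": [0, 0, 0], "spin": 0}, {"hand": 0.7, "delta_pos": [0, 0, 0], "spin": 0}, {"hand": 0.7, "delta_pos": [0, 0, 0.3], "spin": 0}, {"hand": 0.7, "delta_pos": [0, 0, 0.6], "spin": 0}, {"hand": 0.7, "delta_pos": [0, 0, 0.9], "spin": 0}, {"hand": 0.7, "delta_pos": [0, 0, 1.2], "spin": 0}, {"hand": 0.7, "delta_pos": [0, 0, 1.2], "spin": 0}])

```text
t: 3.15
tool_pos: [0.558, 0.2164, 0.0569]
orientation: [-0.817, -3.03, 0.003]
force: [-0.6, -0.1, 0.2]
grip_width: 0.0597
grip_force: 0.0
```

Call:
arm_command(targets=[{"hand": 0.2, "delta_pos": [0, 0, 0], "spin": 0}, {"hand": 0.2, "delta_pos": [0, 0, 0], "spin": 0}, {"hand": 0.2, "delta_pos": [0, 0, 0], "spin": 0}, {"hand": 0.2, "delta_pos": [0, 0, 0], "spin": 0}], newtons=40)

```text
t: 3.48
tool_pos: [0.5593, 0.217, 0.06]
orientation: [0.817, 3.033, 0.001]
force: [-0.5, 1.4, 1.3]
grip_width: 0.0404
grip_force: 39.5
```

Run:
```python
from workcell import *
from h import *
s=observe();go(s,[.5585,.2163,.058],0);print(s["force"],s["moment"],s["grip_width"],s["grip_force"])
```

```text
tool z [ 0.001  0.001 -1.   ] y ang 59.8 delta [ 0.01 -0.03  0.07] spin -4.99 t 3.4833 q [ 0.17  0.59  1.36  0.    1.19 -0.87]
[-0.48722306  1.44555858  1.2513048 ] [ 0.70558803 -0.01234345  0.29221896] 0.040415758495490256 39.5074207149446
```

Call:
arm_command(targets=[{"hand": 0.2, "delta_pos": [0, 0, 0], "spin": -1.2}, {"hand": 0.2, "delta_pos": [0, 0, 0], "spin": -2.4}, {"hand": 0.2, "delta_pos": [0, 0, 0], "spin": -3.6}, {"hand": 0.2, "delta_pos": [0, 0, 0], "spin": -4.8}, {"hand": 0.2, "delta_pos": [0, 0, 0], "spin": -6}])

```text
t: 3.9
tool_pos: [0.5584, 0.2143, 0.0601]
orientation: [0.002, -3.14, 0.008]
force: [-12.5, -7.4, 18.6]
grip_width: 0.0369
grip_force: 45.7
```

```bash
cat > st.py <<'E'
from workcell import *
from h import *
s=observe();go(s,[.5585,.2163,.058],0);print("F",s["force"].round(2),"M",s["moment"].round(3),s["grip_width"].round(4),round(float(s["grip_force"]),1),"Maxis",s["moment"]@[-.498,.0453,.866])
E
python3 st.py
```

```text
tool z [-0.002 -0.005 -1.   ] y ang 90.1 delta [-0.    0.07  0.07] spin 1.05 t 3.9 q [ 0.17  0.59  1.36 -0.    1.2  -1.4 ]Traceback (most recent call last):
  File "st.py", line 3, in <module>
    s=observe();go(s,[.5585,.2163,.058],0);print("F",s["force"].round(2),"M",s["moment"].round(3),s["grip_width"].round(4),round(float(s["grip_force"]),1),"Maxis",s["moment"]@[-.498,.0453,.866])
                                                                                                  ^^^^^^^^^^^^^^^^^^^^^
AttributeError: 'float' object has no attribute 'round'
```

Call:
arm_command(targets=[{"hand": 0.2, "delta_pos": [0, 0, 0], "spin": -1.2}, {"hand": 0.2, "delta_pos": [0, 0, 0], "spin": -2.4}, {"hand": 0.2, "delta_pos": [0, 0, 0], "spin": -3.6}, {"hand": 0.2, "delta_pos": [0, 0, 0], "spin": -4}])

```text
t: 4.23
tool_pos: [0.5583, 0.2114, 0.0616]
orientation: [0.544, -3.091, 0.017]
force: [-14.0, -20.2, 19.9]
grip_width: 0.0371
grip_force: 88.6
```

```bash
python3 st.py
```

```text
tool z [-0.001 -0.011 -1.   ] y ang 110.0 delta [-0.06  0.15  0.12] spin 5.03 t 4.2333 q [ 0.17  0.59  1.36 -0.01  1.2  -1.75]Traceback (most recent call last):
  File "st.py", line 3, in <module>
    s=observe();go(s,[.5585,.2163,.058],0);print("F",s["force"].round(2),"M",s["moment"].round(3),s["grip_width"].round(4),round(float(s["grip_force"]),1),"Maxis",s["moment"]@[-.498,.0453,.866])
                                                                                                  ^^^^^^^^^^^^^^^^^^^^^
AttributeError: 'float' object has no attribute 'round'
```

```bash
sed -i 's/s\["grip_width"\].round(4)/round(s["grip_width"],4)/' st.py; python3 st.py
```

```text
tool z [-0.001 -0.011 -1.   ] y ang 110.0 delta [-0.06  0.15  0.12] spin 5.03 t 4.2333 q [ 0.17  0.59  1.36 -0.01  1.2  -1.75]
F [-14.04 -20.16  19.93] M [-7.089  0.971 -2.239] 0.0371 88.6 Maxis 1.6350992987329938
```

Call:
arm_command(targets=[{"hand": 0.7, "delta_pos": [0, 0, 0], "spin": 0}, {"hand": 0.7, "delta_pos": [0, 0, 0], "spin": 0}, {"hand": 0.7, "delta_pos": [0, 0, 0], "spin": 1}, {"hand": 0.7, "delta_pos": [0, 0, 0], "spin": 2.4}, {"hand": 0.7, "delta_pos": [0, 0, 0], "spin": 3.8}, {"hand": 0.7, "delta_pos": [0, 0, 0], "spin": 5.2}, {"hand": 0.7, "delta_pos": [0, 0, 0], "spin": 6.6}, {"hand": 0.7, "delta_pos": [0, 0, 0], "spin": 8}, {"hand": 0.7, "delta_pos": [0, 0, 0], "spin": 9}, {"hand": 0.7, "delta_pos": [0, 0, 0], "spin": 9}])

```text
t: 5.07
tool_pos: [0.5594, 0.2167, 0.0595]
orientation: [0.69, 3.065, -0.0]
force: [0.3, 1.0, -0.1]
grip_width: 0.0594
grip_force: 0.0
```

```bash
python3 st.py
```

```text
tool z [ 0. -0. -1.] y ang 64.6 delta [ 0.02 -0.02  0.05] spin -4.03 t 5.0667 q [ 0.17  0.59  1.36 -0.    1.19 -0.96]
F [ 0.29  1.01 -0.12] M [-0.03   0.002 -0.02 ] 0.0594 0.0 Maxis -0.002101649516698702
```

Call:
arm_command(targets=[{"hand": 0.2, "delta_pos": [0, 0, 0], "spin": 0}, {"hand": 0.2, "delta_pos": [0, 0, 0], "spin": 0}, {"hand": 0.2, "delta_pos": [0, 0, 0], "spin": 0}, {"hand": 0.2, "delta_pos": [0, 0, 0], "spin": -1.2}, {"hand": 0.2, "delta_pos": [0, 0, 0], "spin": -2.4}], newtons=20)

```text
t: 5.48
tool_pos: [0.5582, 0.2159, 0.0598]
orientation: [-0.351, -3.12, 0.003]
force: [-11.7, -5.4, 9.5]
grip_width: 0.0381
grip_force: 18.0
```

```bash
python3 st.py
```

```text
tool z [-0.002 -0.002 -1.   ] y ang 77.2 delta [-0.01  0.01  0.06] spin -1.53 t 5.4833 q [ 0.17  0.59  1.36 -0.    1.2  -1.17]
F [-11.66  -5.44   9.53] M [-0.737  1.406 -0.107] 0.0381 18.0 Maxis 0.3378166584205925
```

Call:
arm_command(targets=[{"hand": 0.2, "delta_pos": [0, 0, 0], "spin": -1.2}, {"hand": 0.2, "delta_pos": [0, 0, 0], "spin": -2.4}])

```text
t: 5.65
tool_pos: [0.5581, 0.2147, 0.0598]
orientation: [-0.023, -3.139, 0.006]
force: [-10.6, -11.8, 14.3]
grip_width: 0.0374
grip_force: 24.2
```

```bash
python3 st.py
```

```text
tool z [-0.003 -0.004 -1.   ] y ang 89.2 delta [-0.01  0.05  0.06] spin 0.87 t 5.65 q [ 0.17  0.59  1.36 -0.    1.2  -1.38]
F [-10.64 -11.79  14.28] M [-2.675  1.615 -0.491] 0.0374 24.2 Maxis 0.9798478241613344
```

Call:
arm_command(targets=[{"hand": 0.2, "delta_pos": [0, 0, 0], "spin": -1.2}, {"hand": 0.2, "delta_pos": [0, 0, 0], "spin": -2.4}])

```text
t: 5.82
tool_pos: [0.5577, 0.213, 0.0606]
orientation: [0.304, -3.123, 0.011]
force: [-22.6, -10.4, 34.2]
grip_width: 0.0378
grip_force: 59.5
```

```bash
python3 st.py
```

```text
tool z [-0.003 -0.008 -1.   ] y ang 101.1 delta [-0.05  0.1   0.09] spin 3.26 t 5.8167 q [ 0.17  0.59  1.36 -0.01  1.2  -1.59]
F [-22.59 -10.42  34.21] M [-3.591  3.09  -0.973] 0.0378 59.5 Maxis 1.0856708394631591
```

Call:
arm_command(targets=[{"hand": 0.2, "delta_pos": [0, 0, 0], "spin": -0.8}])

```text
t: 5.9
tool_pos: [0.5575, 0.2126, 0.0612]
orientation: [0.412, -3.11, 0.013]
force: [-14.6, -20.0, 22.1]
grip_width: 0.0375
grip_force: 68.5
```

```bash
python3 st.py
```

```text
tool z [-0.004 -0.009 -1.   ] y ang 105.1 delta [-0.06  0.11  0.11] spin 4.06 t 5.9 q [ 0.17  0.59  1.36 -0.01  1.2  -1.66]
F [-14.64 -19.98  22.09] M [-5.733  1.811 -1.734] 0.0375 68.5 Maxis 1.435093841473241
```

Call:
arm_command(targets=[{"hand": 0.7, "delta_pos": [0, 0, 0], "spin": 0}, {"hand": 0.7, "delta_pos": [0, 0, 0], "spin": 0}, {"hand": 0.7, "delta_pos": [0, 0, 0], "spin": 0}])

```text
t: 6.15
tool_pos: [0.5593, 0.2168, 0.0594]
orientation: [-0.405, 3.115, 0.001]
force: [0.2, 0.7, 0.1]
grip_width: 0.0598
grip_force: 0.0
```

```bash
python3 st.py
```

```text
tool z [ 0.  0. -1.] y ang 104.8 delta [ 0.03 -0.01  0.05] spin 4.01 t 6.15 q [ 0.17  0.59  1.36  0.    1.19 -1.66]
F [0.24 0.66 0.05] M [-0.029  0.007  0.019] 0.0598 0.0 Maxis 0.03099093295279008
```

Call:
arm_command(targets=[{"hand": 0.7, "delta_pos": [0, 0, 0], "spin": 1.3}, {"hand": 0.7, "delta_pos": [0, 0, 0], "spin": 2.7}, {"hand": 0.7, "delta_pos": [0, 0, 0], "spin": 4}, {"hand": 0.7, "delta_pos": [0, 0, 0], "spin": 5.3}, {"hand": 0.7, "delta_pos": [0, 0, 0], "spin": 6.7}, {"hand": 0.7, "delta_pos": [0, 0, 0], "spin": 8}, {"hand": 0.7, "delta_pos": [0, 0, 0], "spin": 8}, {"hand": 0.2, "delta_pos": [0, 0, 0], "spin": 8}, {"hand": 0.2, "delta_pos": [0, 0, 0], "spin": 8}, {"hand": 0.2, "delta_pos": [0, 0, 0], "spin": 8}])

```text
t: 6.98
tool_pos: [0.5591, 0.2166, 0.0597]
orientation: [-0.681, -3.067, 0.0]
force: [-2.1, -1.3, 1.6]
grip_width: 0.0409
grip_force: 19.7
```

Call:
arm_command(targets=[{"hand": 0.2, "delta_pos": [0, 0, 0], "spin": -1.2}, {"hand": 0.2, "delta_pos": [0, 0, 0], "spin": -2.4}, {"hand": 0.2, "delta_pos": [0, 0, 0], "spin": -3.6}, {"hand": 0.2, "delta_pos": [0, 0, 0], "spin": -4.8}])

```text
t: 7.32
tool_pos: [0.5569, 0.215, 0.059]
orientation: [-0.023, -3.136, 0.006]
force: [-9.9, -10.3, 5.3]
grip_width: 0.0375
grip_force: 26.0
```

```bash
python3 st.py
```

```text
tool z [-0.006 -0.004 -1.   ] y ang 89.2 delta [-0.05  0.04  0.03] spin 0.87 t 7.3167 q [ 0.17  0.59  1.36 -0.    1.2  -1.38]
F [ -9.86 -10.32   5.3 ] M [-2.075  1.94  -0.838] 0.0375 26.0 Maxis 0.39566293965828037
```

Call:
arm_command(targets=[{"hand": 0.2, "delta_pos": [0, 0, 0], "spin": -1.2}, {"hand": 0.2, "delta_pos": [0, 0, 0], "spin": -2.4}, {"hand": 0.2, "delta_pos": [0, 0, 0], "spin": -3.2}])

```text
t: 7.57
tool_pos: [0.5529, 0.2125, 0.0588]
orientation: [0.41, -3.098, 0.01]
force: [-30.6, -24.1, 17.8]
grip_width: 0.0375
grip_force: 66.0
```

```bash
python3 st.py
```

```text
tool z [-0.016 -0.009 -1.   ] y ang 105.1 delta [-0.21  0.07  0.02] spin 4.06 t 7.5667 q [ 0.17  0.59  1.36 -0.01  1.21 -1.66]
F [-30.64 -24.06  17.79] M [-5.148  4.328 -1.126] 0.0375 66.0 Maxis 1.7846343330099617
```

Call:
arm_command(targets=[{"hand": 0.7, "delta_pos": [0, 0, 0], "spin": 0}, {"hand": 0.7, "delta_pos": [0, 0, 0], "spin": 0}, {"hand": 0.7, "delta_pos": [0, 0, 0], "spin": 1.4}, {"hand": 0.7, "delta_pos": [0, 0, 0], "spin": 2.8}, {"hand": 0.7, "delta_pos": [0, 0, 0], "spin": 4.2}, {"hand": 0.7, "delta_pos": [0, 0, 0], "spin": 5.6}, {"hand": 0.7, "delta_pos": [0, 0, 0], "spin": 7}, {"hand": 0.7, "delta_pos": [0, 0, 0], "spin": 8}, {"hand": 0.7, "delta_pos": [0, 0, 0], "spin": 8}, {"hand": 0.2, "delta_pos": [0, 0, 0], "spin": 8}, {"hand": 0.2, "delta_pos": [0, 0, 0], "spin": 8}, {"hand": 0.2, "delta_pos": [0, 0, 0], "spin": 8}])

```text
t: 8.57
tool_pos: [0.5592, 0.2166, 0.0598]
orientation: [0.681, 3.067, -0.0]
force: [-1.4, -1.4, 3.1]
grip_width: 0.0404
grip_force: 19.7
```

Call:
arm_command(targets=[{"hand": 0.2, "delta_pos": [0, 0, 0], "spin": -1.2}, {"hand": 0.2, "delta_pos": [0, 0, 0], "spin": -2.4}, {"hand": 0.2, "delta_pos": [0, 0, 0], "spin": -3.6}, {"hand": 0.2, "delta_pos": [0, 0, 0], "spin": -4.8}])

```text
t: 8.9
tool_pos: [0.5569, 0.215, 0.059]
orientation: [-0.023, -3.136, 0.006]
force: [-4.7, -11.1, 2.8]
grip_width: 0.0377
grip_force: 25.7
```

```bash
python3 st.py
```

```text
tool z [-0.006 -0.004 -1.   ] y ang 89.2 delta [-0.05  0.04  0.03] spin 0.87 t 8.9 q [ 0.17  0.59  1.36 -0.    1.2  -1.38]
F [ -4.67 -11.09   2.81] M [-2.101  0.683 -0.684] 0.0377 25.7 Maxis 0.4850694691683693
```

Call:
arm_command(targets=[{"hand": 0.2, "delta_pos": [0, 0, 0], "spin": -1.2}, {"hand": 0.2, "delta_pos": [0, 0, 0], "spin": -2.4}, {"hand": 0.2, "delta_pos": [0, 0, 0], "spin": -3.2}])

```text
t: 9.15
tool_pos: [0.5532, 0.2126, 0.0588]
orientation: [0.41, -3.098, 0.01]
force: [-31.7, -22.4, 20.7]
grip_width: 0.0374
grip_force: 67.3
```

```bash
python3 st.py
```

```text
tool z [-0.015 -0.009 -1.   ] y ang 105.1 delta [-0.2   0.07  0.02] spin 4.05 t 9.15 q [ 0.17  0.59  1.36 -0.01  1.21 -1.66]
F [-31.67 -22.44  20.66] M [-5.041  4.655 -1.15 ] 0.0374 67.3 Maxis 1.725498939214309
```

Call:
arm_command(targets=[{"hand": 0.7, "delta_pos": [0, 0, 0], "spin": 0}, {"hand": 0.7, "delta_pos": [0, 0, 0], "spin": 0}, {"hand": 0.7, "delta_pos": [0, 0, 0], "spin": 1.4}, {"hand": 0.7, "delta_pos": [0, 0, 0], "spin": 2.8}, {"hand": 0.7, "delta_pos": [0, 0, 0], "spin": 4}, {"hand": 0.7, "delta_pos": [0, 0, 0], "spin": 4}, {"hand": 0.2, "delta_pos": [0, 0, 0], "spin": 4}, {"hand": 0.2, "delta_pos": [0, 0, 0], "spin": 4}, {"hand": 0.2, "delta_pos": [0, 0, 0], "spin": 4}])

```text
t: 9.9
tool_pos: [0.559, 0.2153, 0.0599]
orientation: [-0.137, -3.138, 0.004]
force: [-2.5, -8.1, 5.3]
grip_width: 0.0374
grip_force: 20.6
```

```bash
python3 st.py
```

```text
tool z [-0.    -0.003 -1.   ] y ang 85.0 delta [0.02 0.03 0.06] spin 0.04 t 9.9 q [ 0.17  0.59  1.36 -0.    1.2  -1.31]
F [-2.55 -8.13  5.34] M [-1.267  0.449  0.014] 0.0374 20.6 Maxis 0.6632646057088655
```

Call:
arm_command(targets=[{"hand": 0.2, "delta_pos": [0, 0, 0], "spin": 1}, {"hand": 0.2, "delta_pos": [0, 0, 0], "spin": 1.6}, {"hand": 0.2, "delta_pos": [0, 0, 0], "spin": 1.6}])

```text
t: 10.15
tool_pos: [0.5597, 0.2164, 0.0597]
orientation: [0.358, 3.12, 0.0]
force: [0.9, -5.4, 1.0]
grip_width: 0.0376
grip_force: 32.2
```

```bash
python3 st.py
```

```text
tool z [ 0.001  0.    -1.   ] y ang 76.9 delta [ 0.04 -0.01  0.06] spin -1.58 t 10.15 q [ 0.17  0.59  1.36 -0.    1.19 -1.17]
F [ 0.86 -5.37  1.01] M [ 0.432 -0.273  0.883] 0.0376 32.2 Maxis 0.5368348698006897
```

Call:
arm_command(targets=[{"hand": 0.2, "delta_pos": [0, 0, 0], "spin": -1}, {"hand": 0.2, "delta_pos": [0, 0, 0], "spin": -2}, {"hand": 0.2, "delta_pos": [0, 0, 0], "spin": -3.2}, {"hand": 0.2, "delta_pos": [0, 0, 0], "spin": -3.2}])

```text
t: 10.48
tool_pos: [0.5566, 0.2144, 0.0597]
orientation: [0.089, -3.134, 0.007]
force: [-11.9, -10.9, 10.4]
grip_width: 0.0374
grip_force: 36.5
```

```bash
python3 st.py
```

```text
tool z [-0.006 -0.005 -1.   ] y ang 93.3 delta [-0.07  0.06  0.06] spin 1.69 t 10.4833 q [ 0.17  0.59  1.36 -0.    1.2  -1.46]
F [-11.91 -10.91  10.4 ] M [-2.463  1.815 -0.696] 0.0374 36.5 Maxis 0.7056515158055506
```

```bash
cat > mt.py <<'E'
from workcell import *
import numpy as np
s=observe();F,M=s["force"],s["moment"];Mc=M-np.array([.157*F[1],-.157*F[0],0])
print("q6",round(s["qpos"][5],3),"axis",round(float(Mc@[-.498,.0453,.866]),3),"u",round(float(Mc@[.862,-.08,.5]),3),"F",F.round(1),round(s["grip_width"],4))
E
python3 mt.py
```

```text
q6 -1.455 axis -0.232 u -0.991 F [-11.9 -10.9  10.4] 0.0374
```

Call:
arm_command(targets=[{"hand": 0.7, "delta_pos": [0, 0, 0], "spin": 0}, {"hand": 0.7, "delta_pos": [0, 0, 0], "spin": 0}, {"hand": 0.7, "delta_pos": [0, 0, 0], "spin": 1.4}, {"hand": 0.7, "delta_pos": [0, 0, 0], "spin": 2.8}, {"hand": 0.7, "delta_pos": [0, 0, 0], "spin": 4.2}, {"hand": 0.7, "delta_pos": [0, 0, 0], "spin": 5.6}, {"hand": 0.7, "delta_pos": [0, 0, 0], "spin": 5.6}, {"hand": 0.2, "delta_pos": [0, 0, 0], "spin": 5.6}, {"hand": 0.2, "delta_pos": [0, 0, 0], "spin": 5.6}, {"hand": 0.2, "delta_pos": [0, 0, 0], "spin": 5.6}])

```text
t: 11.32
tool_pos: [0.5592, 0.2167, 0.0598]
orientation: [0.679, 3.067, -0.0]
force: [-1.6, -1.0, 2.0]
grip_width: 0.0405
grip_force: 19.6
```

```bash
python3 mt.py
```

```text
q6 -0.962 axis 0.031 u 0.117 F [-1.6 -1.   2. ] 0.0405
```

Call:
arm_command(targets=[{"hand": 0.2, "delta_pos": [0, 0, 0], "spin": -1}, {"hand": 0.2, "delta_pos": [0, 0, 0], "spin": -2}])

```text
t: 11.48
tool_pos: [0.5575, 0.2163, 0.0596]
orientation: [-0.405, -3.112, 0.002]
force: [-14.3, -5.5, 7.9]
grip_width: 0.0385
grip_force: 19.1
```

```bash
python3 mt.py
```

```text
q6 -1.139 axis -0.265 u 0.125 F [-14.3  -5.5   7.9] 0.0385
```

Call:
arm_command(targets=[{"hand": 0.2, "delta_pos": [0, 0, 0], "spin": -1}, {"hand": 0.2, "delta_pos": [0, 0, 0], "spin": -2}])

```text
t: 11.65
tool_pos: [0.557, 0.2155, 0.0592]
orientation: [-0.132, -3.134, 0.004]
force: [-6.8, -9.9, 5.6]
grip_width: 0.0377
grip_force: 20.2
```

```bash
python3 mt.py
```

```text
q6 -1.314 axis -0.462 u -0.351 F [-6.8 -9.9  5.6] 0.0377
```

Call:
arm_command(targets=[{"hand": 0.2, "delta_pos": [0, 0, 0], "spin": -1}, {"hand": 0.2, "delta_pos": [0, 0, 0], "spin": -2}])

```text
t: 11.82
tool_pos: [0.558, 0.2144, 0.0592]
orientation: [0.141, -3.135, 0.007]
force: [-8.8, -14.3, 3.3]
grip_width: 0.0376
grip_force: 47.5
```

```bash
python3 mt.py
```

```text
q6 -1.488 axis -0.195 u -1.393 F [ -8.8 -14.3   3.3] 0.0376
```

Call:
arm_command(targets=[{"hand": 0.2, "delta_pos": [0, 0, 0], "spin": -1}])

```text
t: 11.9
tool_pos: [0.5569, 0.2136, 0.059]
orientation: [0.275, -3.122, 0.008]
force: [-9.3, -18.5, 4.7]
grip_width: 0.0378
grip_force: 59.7
```

```bash
python3 mt.py
```

```text
q6 -1.574 axis -1.318 u -2.102 F [ -9.3 -18.5   4.7] 0.0378
```

Axis torque reached −1.3 N·m, so the knob is against the anticlockwise stop. I'll release and start the clockwise clicks, taking a picture at each pose.

Call:
arm_command(targets=[{"hand": 0.7, "delta_pos": [0, 0, 0], "spin": 0}, {"hand": 0.7, "delta_pos": [0, 0, 0], "spin": 0}, {"hand": 0.7, "delta_pos": [0, 0, 0], "spin": -0.8}, {"hand": 0.7, "delta_pos": [0, 0, 0], "spin": -0.8}])

```text
t: 12.23
tool_pos: [0.5594, 0.2169, 0.0595]
orientation: [-0.383, 3.117, 0.0]
force: [-0.2, 0.3, -0.6]
grip_width: 0.0598
grip_force: 0.0
```

```bash
cat > pic.py <<'E'
import sys
from workcell import *
import numpy as np
c=read_camera("wrist");np.savez(sys.argv[1]+".npz",**c)
E
python3 mt.py; python3 pic.py k0
```

```text
q6 -1.643 axis -0.031 u -0.038 F [-0.2  0.3 -0.6] 0.0598
```

Call:
arm_command(targets=[{"hand": 0.2, "delta_pos": [0, 0, 0], "spin": 0}, {"hand": 0.2, "delta_pos": [0, 0, 0], "spin": 0}, {"hand": 0.2, "delta_pos": [0, 0, 0], "spin": 0}, {"hand": 0.2, "delta_pos": [0, 0, 0], "spin": 1.2}, {"hand": 0.2, "delta_pos": [0, 0, 0], "spin": 2.4}], newtons=25)

```text
t: 12.7
tool_pos: [0.5603, 0.2151, 0.0601]
orientation: [-0.04, 3.139, -0.004]
force: [1.0, -3.9, 3.1]
grip_width: 0.0377
grip_force: 24.2
```

```bash
python3 mt.py
```

```text
q6 -1.424 axis 0.021 u 0.26 F [ 1.  -3.9  3.1] 0.0377
```

Call:
arm_command(targets=[{"hand": 0.2, "delta_pos": [0, 0, 0], "spin": 1.2}, {"hand": 0.2, "delta_pos": [0, 0, 0], "spin": 2.4}])

```text
t: 12.87
tool_pos: [0.5606, 0.216, 0.0599]
orientation: [0.288, 3.125, -0.0]
force: [-0.1, -3.9, 6.0]
grip_width: 0.0373
grip_force: 31.5
```

```bash
python3 mt.py; python3 pic.py k0m
```

```text
q6 -1.215 axis 0.007 u 0.827 F [-0.1 -3.9  6. ] 0.0373
```

Call:
arm_command(targets=[{"hand": 0.2, "delta_pos": [0, 0, 0], "spin": 1.2}, {"hand": 0.2, "delta_pos": [0, 0, 0], "spin": 2.1}, {"hand": 0.2, "delta_pos": [0, 0, 0], "spin": 2.9}])

```text
t: 13.17
tool_pos: [0.5599, 0.2175, 0.0613]
orientation: [0.676, 3.065, 0.004]
force: [-4.3, 0.3, 8.7]
grip_width: 0.0371
grip_force: 75.3
```

```bash
python3 mt.py; python3 st.py
```

```text
q6 -0.965 axis 0.2 u 2.566 F [-4.3  0.3  8.7] 0.0371
tool z [ 0.003  0.002 -1.   ] y ang 65.1 delta [ 0.03 -0.06  0.11] spin -3.93 t 13.1667 q [ 0.17  0.59  1.35  0.    1.19 -0.96]
F [-4.34  0.25  8.65] M [ 2.097 -0.134  1.457] 0.0371 75.3 Maxis 0.21114326833691954
```

Call:
arm_command(targets=[{"hand": 0.7, "delta_pos": [0, 0, 0], "spin": 0}, {"hand": 0.7, "delta_pos": [0, 0, 0], "spin": 0}, {"hand": 0.7, "delta_pos": [0, 0, 0], "spin": -1.3}, {"hand": 0.7, "delta_pos": [0, 0, 0], "spin": -2.6}, {"hand": 0.7, "delta_pos": [0, 0, 0], "spin": -3.9}, {"hand": 0.7, "delta_pos": [0, 0, 0], "spin": -5.2}, {"hand": 0.7, "delta_pos": [0, 0, 0], "spin": -6.5}, {"hand": 0.7, "delta_pos": [0, 0, 0], "spin": -7.7}, {"hand": 0.7, "delta_pos": [0, 0, 0], "spin": -7.7}])

```text
t: 13.92
tool_pos: [0.5592, 0.2168, 0.0593]
orientation: [0.384, -3.118, -0.0]
force: [0.6, 0.2, -1.0]
grip_width: 0.0597
grip_force: 0.0
```

```bash
python3 mt.py; python3 pic.py k1
python3 - <<'E'
import numpy as np,cv2
o=[]
for n in("k0","k0m","k1"):
    p=np.load(n+".npz")["pixels"][190:290,255:375,::-1].astype(float)
    o.append(cv2.resize(np.clip(p*3,0,255).astype(np.uint8),None,fx=2.2,fy=2.2,interpolation=cv2.INTER_CUBIC))
    print(p.shape)
cv2.imwrite("pics/k.png",np.hstack(o))
E
```

```text
q6 -1.643 axis 0.039 u 0.009 F [ 0.6  0.2 -1. ] 0.0597
(100, 120, 3)
(100, 120, 3)
(100, 120, 3)
```

View pics/k.png

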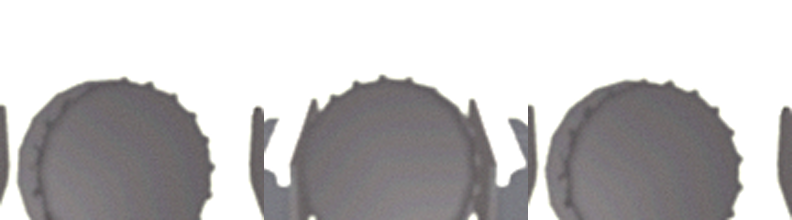

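```bash
cat > ph.py <<'E'
import sys
from workcell import *
import numpy as np,cv2
from scipy.spatial.transform import Rotation as Ro
s=observe();c=read_camera("wrist")
E=np.eye(4);E[:3,:3]=Ro.from_rotvec(s["orientation"]).as_matrix();E[:3,3]=s["tool_pos"]
X=np.linalg.inv(E@c["T_tool_cam"])
n=np.array([-.498,.0453,.866]);v=np.array([.0906,.9959,0]);u=np.cross(v,n)   # u uphill, v left
top=np.array([.555,.2166,.1235])
def warp(t):
    w=np.arange(-25,25,.2)/1000;A,B=np.meshgrid(w,w,indexing="ij")
    P=(t+A[...,None]*u+B[...,None]*v)@X[:3,:3].T+X[:3,3]
    return cv2.remap(c["pixels"].max(-1).astype(np.float32),(c["fx"]*P[...,0]/P[...,2]+c["cx"]).astype(np.float32),(c["fy"]*P[...,1]/P[...,2]+c["cy"]).astype(np.float32),1)
g=warp(top)
a=np.radians(np.arange(-90,91,.5));r=np.arange(15,24,.1)
pr=cv2.remap(g,(125+5*r[None]*np.sin(a)[:,None]).astype(np.float32),(125+5*r[None]*np.cos(a)[:,None]).astype(np.float32),1)
thr=60;rad=np.array([r[np.argmax(p>thr)] if (p>thr).any() else np.nan for p in pr])
ok=np.isfinite(rad)&(rad>16)&(rad<23)
B=np.c_[np.ones(len(a)),np.cos(a),np.sin(a),np.cos(2*a),np.sin(2*a),np.cos(24*a),np.sin(24*a)]
for i in range(3):
    k=np.linalg.lstsq(B[ok],rad[ok],rcond=None)[0];ok&=abs(rad-B@k)<1
print("phase deg (mod15, ccw+)",round(np.degrees(np.arctan2(k[6],k[5]))/24,2),"amp",round(np.hypot(k[5],k[6]),2),"r",k[:3].round(2),ok.sum(),"t",round(s["t"],2))
np.save(sys.argv[1]+".npy",g)
E
python3 ph.py p1; python3 mt.py
```

```text
phase deg (mod15, ccw+) 4.48 amp 0.06 r [18.76  0.34 -2.43] 362 t 13.97
q6 -1.636 axis 0.02 u -0.0 F [-1.  -0.   0.3] 0.0599
```

Call:
arm_command(targets=[{"hand": 0.2, "delta_pos": [0, 0, 0], "spin": 0}, {"hand": 0.2, "delta_pos": [0, 0, 0], "spin": 0}, {"hand": 0.2, "delta_pos": [0, 0, 0], "spin": 0}])

```text
t: 14.27
tool_pos: [0.5599, 0.2142, 0.0603]
orientation: [-0.374, 3.118, -0.007]
force: [-0.2, -12.0, 6.4]
grip_width: 0.0403
grip_force: 24.9
```

```bash
python3 ph.py p1a;python3 mt.py
```

```text
phase deg (mod15, ccw+) 4.23 amp 0.07 r [18.47  1.08 -2.91] 260 t 14.27
q6 -1.637 axis 0.018 u -0.571 F [ -0.5 -11.7   6. ] 0.0402
```

Call:
arm_command(targets=[{"hand": 0.2, "delta_pos": [0, 0, 0], "spin": 1.2}, {"hand": 0.2, "delta_pos": [0, 0, 0], "spin": 2}])

```text
t: 14.48
tool_pos: [0.5601, 0.215, 0.0602]
orientation: [-0.093, 3.138, -0.004]
force: [1.1, -6.5, 4.8]
grip_width: 0.0382
grip_force: 24.2
```

```bash
python3 ph.py p1b;python3 mt.py
```

```text
phase deg (mod15, ccw+) -2.58 amp 0.04 r [21.49 -4.52 -2.26] 285 t 14.48
q6 -1.455 axis 0.016 u -0.07 F [ 2.5 -9.2  4.2] 0.0383
```

Call:
arm_command(targets=[{"hand": 0.2, "delta_pos": [0, 0, 0], "spin": 1.2}, {"hand": 0.2, "delta_pos": [0, 0, 0], "spin": 2}])

```text
t: 14.7
tool_pos: [0.5606, 0.2156, 0.0597]
orientation: [0.18, 3.133, -0.002]
force: [4.9, -3.6, -2.7]
grip_width: 0.0373
grip_force: 26.5
```

```bash
python3 ph.py p1c;python3 mt.py
```

```text
phase deg (mod15, ccw+) -5.86 amp 0.04 r [ 24.82 -10.16   0.57] 286 t 14.7
q6 -1.281 axis -0.065 u 0.604 F [ 3.  -6.7 -1.1] 0.037
```

Call:
arm_command(targets=[{"hand": 0.2, "delta_pos": [0, 0, 0], "spin": 1.2}, {"hand": 0.2, "delta_pos": [0, 0, 0], "spin": 2}])

```text
t: 14.92
tool_pos: [0.5602, 0.2165, 0.0604]
orientation: [0.452, 3.107, 0.002]
force: [-2.2, -1.6, 3.9]
grip_width: 0.0376
grip_force: 48.0
```

```bash
python3 ph.py p1d;python3 mt.py
```

```text
phase deg (mod15, ccw+) -3.91 amp 0.01 r [15.83  3.96  1.57] 247 t 14.92
q6 -1.107 axis -0.13 u 1.754 F [-2.  -5.6  4.1] 0.0378
```

Call:
arm_command(targets=[{"hand": 0.2, "delta_pos": [0, 0, 0], "spin": 1.2}, {"hand": 0.2, "delta_pos": [0, 0, 0], "spin": 1.7}])

```text
t: 15.13
tool_pos: [0.5597, 0.2175, 0.0612]
orientation: [0.677, 3.066, 0.004]
force: [-3.7, -2.4, 11.0]
grip_width: 0.0376
grip_force: 76.1
```

```bash
python3 ph.py p1e;python3 mt.py
```

```text
phase deg (mod15, ccw+) -6.87 amp 0.02 r [17.33  3.02  3.24] 245 t 15.13
q6 -0.963 axis 0.107 u 2.29 F [-5.4 -1.  11. ] 0.0375
```

Call:
arm_command(targets=[{"hand": 0.7, "delta_pos": [0, 0, 0], "spin": 0}, {"hand": 0.7, "delta_pos": [0, 0, 0], "spin": 0}, {"hand": 0.7, "delta_pos": [0, 0, 0], "spin": -1.3}, {"hand": 0.7, "delta_pos": [0, 0, 0], "spin": -2.6}, {"hand": 0.7, "delta_pos": [0, 0, 0], "spin": -3.9}, {"hand": 0.7, "delta_pos": [0, 0, 0], "spin": -5.2}, {"hand": 0.7, "delta_pos": [0, 0, 0], "spin": -6.5}, {"hand": 0.7, "delta_pos": [0, 0, 0], "spin": -7.7}, {"hand": 0.7, "delta_pos": [0, 0, 0], "spin": -7.7}])

```text
t: 15.93
tool_pos: [0.5592, 0.2167, 0.0592]
orientation: [0.383, -3.118, -0.0]
force: [-0.2, 0.0, -0.4]
grip_width: 0.0599
grip_force: 0.0
```

```bash
python3 ph.py p2;python3 mt.py
```

```text
phase deg (mod15, ccw+) -4.31 amp 0.05 r [18.99  0.02 -2.52] 362 t 15.93
q6 -1.637 axis -0.033 u 0.052 F [-1.1 -0.3  0.3] 0.0595
```

```bash
python3 - <<'E'
s=open("ph.py").read()
s=s.replace('np.cos(24*a),np.sin(24*a)','np.cos(20*a),np.sin(20*a)').replace('/24,2)','/20,2)').replace('mod15','mod18').replace('print("phase','print(N,"phase')
h,t=s.split('g=warp(top)\n')
t=t.replace('np.save(sys.argv[1]+".npy",g)','')
t="def phase(N,g):\n"+"".join("    "+l+"\n" for l in t.strip().split("\n"))
open("ph.py","w").write(h.replace("top=","top=",1)+t+'g=warp(top);phase(sys.argv[1],g);np.save(sys.argv[1]+".npy",g)\n')
E
cat > cmp.py <<'E'
import sys;sys.argv=["x","pn"]
exec(open("ph.py").read())
px=c["pixels"]
for n in("k0","k1"):
    c["pixels"]=np.load(n+".npz")["pixels"];phase(n,warp(top))
for n in("p1","p1a","p1b","p1c","p1d","p1e","p2"):phase(n,np.load(n+".npy"))
E
python3 cmp.py
```

```text
pn phase deg (mod18, ccw+) -5.86 amp 0.15 r [18.98 -0.02 -2.55] 362 t 15.98
k0 phase deg (mod18, ccw+) 0.22 amp 0.2 r [18.54  0.26 -2.9 ] 352 t 15.98
k1 phase deg (mod18, ccw+) 7.13 amp 0.13 r [18.82  0.17 -2.57] 362 t 15.98
p1 phase deg (mod18, ccw+) 7.39 amp 0.13 r [18.79  0.29 -2.43] 362 t 15.98
p1a phase deg (mod18, ccw+) 6.06 amp 0.18 r [17.51  2.4  -2.52] 260 t 15.98
p1b phase deg (mod18, ccw+) -1.6 amp 0.16 r [21.65 -4.76 -2.32] 283 t 15.98
p1c phase deg (mod18, ccw+) 8.03 amp 0.21 r [ 25.02 -10.47   0.63] 287 t 15.98
p1d phase deg (mod18, ccw+) 0.64 amp 0.27 r [15.91  3.84  1.39] 247 t 15.98
p1e phase deg (mod18, ccw+) -5.12 amp 0.21 r [17.52  2.73  3.13] 245 t 15.98
p2 phase deg (mod18, ccw+) -6.23 amp 0.15 r [19.02 -0.02 -2.53] 362 t 15.98
```

Flute tracking (20 flutes) puts the stop at 0°, the first release at 7° and the second at −6°. These match 1 and 2 clicks (expected 0, 6 and 12 mod 18). Two more strokes to go.

Call:
arm_command(targets=[{"hand": 0.2, "delta_pos": [0, 0, 0], "spin": 0}, {"hand": 0.2, "delta_pos": [0, 0, 0], "spin": 0}, {"hand": 0.2, "delta_pos": [0, 0, 0], "spin": 0}, {"hand": 0.2, "delta_pos": [0, 0, 0], "spin": 1.2}, {"hand": 0.2, "delta_pos": [0, 0, 0], "spin": 2.4}, {"hand": 0.2, "delta_pos": [0, 0, 0], "spin": 3.6}, {"hand": 0.2, "delta_pos": [0, 0, 0], "spin": 4.8}, {"hand": 0.2, "delta_pos": [0, 0, 0], "spin": 6}, {"hand": 0.2, "delta_pos": [0, 0, 0], "spin": 7}, {"hand": 0.2, "delta_pos": [0, 0, 0], "spin": 7.7}])

```text
t: 16.87
tool_pos: [0.5604, 0.2176, 0.0607]
orientation: [0.678, 3.064, 0.006]
force: [-22.9, -11.4, 39.4]
grip_width: 0.0375
grip_force: 81.3
```

```bash
python3 ph.py p2e;python3 mt.py
```

```text
p2e phase deg (mod18, ccw+) -0.84 amp 0.24 r [17.19  3.37  3.3 ] 239 t 16.87
q6 -0.96 axis 0.025 u 1.803 F [-6.9 -2.3 11. ] 0.0372
```

Call:
arm_command(targets=[{"hand": 0.7, "delta_pos": [0, 0, 0], "spin": 0}, {"hand": 0.7, "delta_pos": [0, 0, 0], "spin": 0}, {"hand": 0.7, "delta_pos": [0, 0, 0], "spin": -1.3}, {"hand": 0.7, "delta_pos": [0, 0, 0], "spin": -2.6}, {"hand": 0.7, "delta_pos": [0, 0, 0], "spin": -3.9}, {"hand": 0.7, "delta_pos": [0, 0, 0], "spin": -5.2}, {"hand": 0.7, "delta_pos": [0, 0, 0], "spin": -6.5}, {"hand": 0.7, "delta_pos": [0, 0, 0], "spin": -7.7}, {"hand": 0.7, "delta_pos": [0, 0, 0], "spin": -7.7}])

```text
t: 17.67
tool_pos: [0.5592, 0.2167, 0.0593]
orientation: [0.382, -3.118, -0.0]
force: [-0.1, -0.1, 0.3]
grip_width: 0.0596
grip_force: 0.0
```

```bash
python3 ph.py p3;python3 mt.py
```

```text
p3 phase deg (mod18, ccw+) -0.03 amp 0.2 r [18.72  0.42 -2.54] 362 t 17.67
q6 -1.637 axis -0.05 u 0.16 F [ 0.3 -0.6 -0.8] 0.0594
```

Phase 0 means 3 clicks. Last stroke.

Call:
arm_command(targets=[{"hand": 0.2, "delta_pos": [0, 0, 0], "spin": 0}, {"hand": 0.2, "delta_pos": [0, 0, 0], "spin": 0}, {"hand": 0.2, "delta_pos": [0, 0, 0], "spin": 0}, {"hand": 0.2, "delta_pos": [0, 0, 0], "spin": 1.2}, {"hand": 0.2, "delta_pos": [0, 0, 0], "spin": 2.4}, {"hand": 0.2, "delta_pos": [0, 0, 0], "spin": 3.6}, {"hand": 0.2, "delta_pos": [0, 0, 0], "spin": 4.8}, {"hand": 0.2, "delta_pos": [0, 0, 0], "spin": 6}, {"hand": 0.2, "delta_pos": [0, 0, 0], "spin": 7}, {"hand": 0.2, "delta_pos": [0, 0, 0], "spin": 7.7}])

```text
t: 18.55
tool_pos: [0.5596, 0.2174, 0.0614]
orientation: [0.679, 3.065, 0.004]
force: [-11.9, -1.3, 24.3]
grip_width: 0.0373
grip_force: 79.6
```

```bash
python3 ph.py p3e;python3 mt.py
```

```text
p3e phase deg (mod18, ccw+) 6.02 amp 0.27 r [20.14 -1.04  3.47] 243 t 18.55
q6 -0.96 axis 0.072 u 2.037 F [-8.5 -2.8 14.6] 0.0373
```

Call:
arm_command(targets=[{"hand": 0.7, "delta_pos": [0, 0, 0], "spin": 0}, {"hand": 0.7, "delta_pos": [0, 0, 0], "spin": 0}, {"hand": 0.7, "delta_pos": [0, 0, 0], "spin": -1.3}, {"hand": 0.7, "delta_pos": [0, 0, 0], "spin": -2.6}, {"hand": 0.7, "delta_pos": [0, 0, 0], "spin": -3.9}, {"hand": 0.7, "delta_pos": [0, 0, 0], "spin": -5.2}, {"hand": 0.7, "delta_pos": [0, 0, 0], "spin": -6.5}, {"hand": 0.7, "delta_pos": [0, 0, 0], "spin": -7.7}, {"hand": 0.7, "delta_pos": [0, 0, 0], "spin": -7.7}])

```text
t: 19.35
tool_pos: [0.5592, 0.2167, 0.0592]
orientation: [0.381, -3.118, -0.0]
force: [0.4, 1.0, -0.3]
grip_width: 0.0596
grip_force: 0.0
```

```bash
python3 ph.py p4;python3 mt.py
```

```text
p4 phase deg (mod18, ccw+) 6.96 amp 0.23 r [18.74  0.4  -2.5 ] 362 t 19.35
q6 -1.636 axis 0.045 u 0.019 F [-0.3  0.2  0. ] 0.0599
```

Call:
arm_command(targets=[{"hand": 0.7, "delta_pos": [0, 0, -0.5], "spin": 0}, {"hand": 0.7, "delta_pos": [0, 0, -1.3], "spin": 0}, {"hand": 0.7, "delta_pos": [0, 0, -2.3], "spin": 0}, {"hand": 0.7, "delta_pos": [0, 0, -3.2], "spin": 0}, {"hand": 0.4, "delta_pos": [0, 0, -3.7], "spin": 1.3}, {"hand": 0, "delta_pos": [0, 0, -3.7], "spin": 2.6}, {"hand": 0, "delta_pos": [0, 0, -3.7], "spin": 3.85}, {"hand": 0, "delta_pos": [0, 0, -3.7], "spin": 3.85}, {"hand": 0, "delta_pos": [0, 0, -3.7], "spin": 3.85}])

```text
t: 20.15
tool_pos: [0.5591, 0.2167, 0.1703]
orientation: [-0.148, -3.138, 0.0]
force: [0.2, -0.1, -0.8]
grip_width: 0.0004
grip_force: 0.0
```

Run:
```python
from workcell import *
from h import *
s=observe();print(s["tool_pos"],s["grip_width"])
go(s,[.543,.107,.17],0)
c=read_camera("wrist");z=c["z_map"].astype(float);v,u=np.mgrid[:400,:640]
P=np.stack([(u-c["cx"])/c["fx"]*z,(v-c["cy"])/c["fy"]*z,z],-1);T=c["T_tool_cam"];L=(P@T[:3,:3].T+T[:3,3])*1000
m=(abs(L[...,0])<25)&(abs(L[...,1])<40)&(L[...,2]<-10)&(z>0)
for lo in range(-60,-10,4):
    Q=L[m&(L[...,2]>=lo)&(L[...,2]<lo+4)]
    if len(Q):print(lo,len(Q),Q.min(0).round(),Q.max(0).round())
R=Ro.from_rotvec(s["orientation"]).as_matrix();W=L/1000@R.T+s["tool_pos"]
n=np.array([-.498,.0453,.866]);o=np.array([.5649,.1053,.0888]);h=(W-o)@n
b=(np.linalg.norm(W-o,axis=-1)<.04)&(h>.018)&(h<.027)&(z>0);print("button",b.sum(),W[b].mean(0),h[b].mean())
```

```text
[0.55908022 0.21665539 0.17028486] 0.0004020249821790411
tool z [-0. -0. -1.] y ang 84.6 delta [ 0.19 -3.69  0.01] spin -0.04 t 20.15 q [ 0.17  0.49  1.2   0.    1.45 -1.3 ]
-60 275 [ -5. -13. -60.] [ 12.  15. -56.]
-56 200 [  7. -13. -56.] [ 13.  15. -52.]
-52 190 [  7. -13. -52.] [ 13.  15. -48.]
-48 170 [  7. -13. -48.] [ 13.  15. -44.]
-44 133 [  7. -12. -44.] [ 13.  14. -40.]
-40 46 [ 11.  -6. -40.] [ 12.   8. -37.]
button 717 [0.55366717 0.10770089 0.10765235] 0.02202884249076303
```

Call:
arm_command(targets=[{"hand": 0, "delta_pos": [0.1, -1, 0], "spin": 0}, {"hand": 0, "delta_pos": [0.15, -2, 0], "spin": 0}, {"hand": 0, "delta_pos": [0.19, -3, 0], "spin": 0}, {"hand": 0, "delta_pos": [0.19, -3.69, 0], "spin": 0}, {"hand": 0, "delta_pos": [0.19, -3.69, 0.8], "spin": 0}, {"hand": 0, "delta_pos": [0.19, -3.69, 1.6], "spin": 0}, {"hand": 0, "delta_pos": [0.19, -3.69, 2.4], "spin": 0}, {"hand": 0, "delta_pos": [0.19, -3.69, 2.9], "spin": 0}, {"hand": 0, "delta_pos": [0.19, -3.69, 2.9], "spin": 0}])

```text
t: 20.95
tool_pos: [0.5412, 0.1069, 0.0804]
orientation: [-0.147, -3.132, 0.0]
force: [0.0, 0.3, -0.3]
grip_width: 0.0003
grip_force: 0.0
```

Run:
```python
from workcell import *
import cv2
s=observe();print(s["tool_pos"],s["force"])
c=read_camera("wrist");cv2.imwrite("pics/b.png",c["pixels"][:,:,::-1])
```

```text
[0.54123749 0.10687623 0.08039706] [ 0.02364785  0.34436617 -0.3381344 ]
```

View pics/b.png

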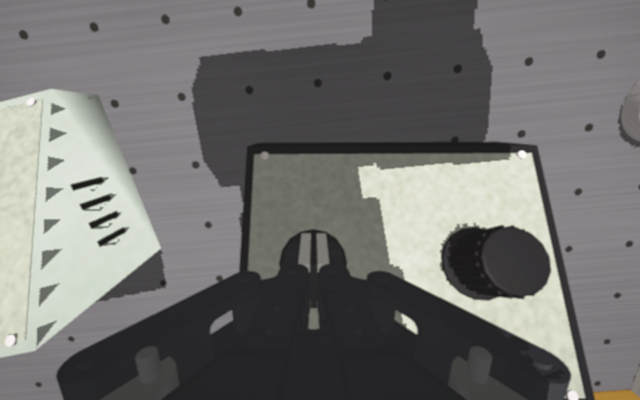

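The shut fingers at (313,250) stand over the button housing. Pushing down.

Call:
arm_command(targets=[{"hand": 0, "delta_pos": [0, 0, 0.15], "spin": 0}, {"hand": 0, "delta_pos": [0, 0, 0.3], "spin": 0}, {"hand": 0, "delta_pos": [0, 0, 0.45], "spin": 0}, {"hand": 0, "delta_pos": [0, 0, 0.45], "spin": 0}])

```text
t: 21.33
tool_pos: [0.5432, 0.1071, 0.07]
orientation: [0.148, 3.138, 0.0]
force: [-0.3, 0.9, 3.0]
grip_width: 0.0
grip_force: 1.2
```

Call:
arm_command(targets=[{"hand": 0, "delta_pos": [0, 0, 0.07], "spin": 0}, {"hand": 0, "delta_pos": [0, 0, 0.14], "spin": 0}, {"hand": 0, "delta_pos": [0, 0, 0.14], "spin": 0}])

```text
t: 21.58
tool_pos: [0.5435, 0.107, 0.0662]
orientation: [0.149, 3.137, 0.0]
force: [0.1, -0.5, 5.1]
grip_width: -0.0001
grip_force: 2.1
```

Call:
arm_command(targets=[{"hand": 0, "delta_pos": [0, 0, 0.07], "spin": 0}, {"hand": 0, "delta_pos": [0, 0, 0.12], "spin": 0}, {"hand": 0, "delta_pos": [0, 0, 0.12], "spin": 0}])

```text
t: 21.83
tool_pos: [0.5441, 0.107, 0.0647]
orientation: [0.148, 3.134, -0.0]
force: [-3.7, -0.0, 20.6]
grip_width: 0.0002
grip_force: 9.8
```

```bash
python3 -c "
from workcell import *
s=observe();print(s['tool_pos'],s['force'])"
```

```text
[0.54407404 0.10699598 0.06470627] [-3.69349972 -0.04574038 20.64473718]
```

Force jumped to 20 N after about 6 mm of travel, so the button is fully in. Retreating.

Call:
arm_command(targets=[{"hand": 0, "delta_pos": [0, 0, 0], "spin": 0}, {"hand": 0, "delta_pos": [0, 0, -0.3], "spin": 0}, {"hand": 0, "delta_pos": [0, 0, -0.9], "spin": 0}, {"hand": 0, "delta_pos": [0, 0, -1.8], "spin": 0}, {"hand": 0, "delta_pos": [0, 0, -2.8], "spin": 0}, {"hand": 0, "delta_pos": [0, 0, -3.6], "spin": 0}, {"hand": 0, "delta_pos": [0, 0, -3.6], "spin": 0}, {"hand": 0, "delta_pos": [0, 0, -3.6], "spin": 0}])

```text
t: 22.5
tool_pos: [0.5432, 0.107, 0.1709]
orientation: [0.149, 3.136, 0.0]
force: [-0.1, 0.1, -0.9]
grip_width: 0.0002
grip_force: 0.0
```

```bash
python3 - <<'E'
from workcell import *
from h import *
s=observe();print(s["tool_pos"],s["force"])
c=read_camera("wrist")
E=np.eye(4);E[:3,:3]=Ro.from_rotvec(s["orientation"]).as_matrix();E[:3,3]=s["tool_pos"]
c["extrinsics"]=np.linalg.inv(E@c["T_tool_cam"]);W=cloud(c)
n=np.array([-.498,.0453,.866]);o=np.array([.5649,.1053,.0888]);h=(W-o)@n
b=(np.linalg.norm(W-o,axis=-1)<.04)&(h>.014)&(h<.027);print("button",b.sum(),W[b].mean(0),np.median(h[b]))
E
python3 ph.py fin
```

```text
[0.54316729 0.10702594 0.17094831] [-0.09086141  0.12692953 -0.93285012]
button 696 [0.55391615 0.10637888 0.10763683] 0.022099916337558062
fin phase deg (mod18, ccw+) -3.71 amp 0.21 r [ 5.6  16.54  6.7 ] 176 t 22.55
```

```bash
python3 -c "
from workcell import *
print(close_job())"
```

```text
the job is handed in; nothing more can be done
None
```

I turned the selector to its anticlockwise stop, set it four clicks clockwise and let go. I then pushed the button fully in, saw it come back out, and handed the job in at about 22.6 s. The knob's flutes confirmed the fourth click before the push, but the check after it failed because the knob was at the edge of the camera's view. No pass or fail result came back.

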